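Tighten the drill chuck with its self-ejecting key

ROBOT

A 6-joint arm with a two-finger parallel gripper is mounted at the origin on the work surface. World frame = base frame: x ahead of the robot, y to its left, z up, the work surface at z = 0. Lengths are in mm, angles in rad, forces in N, time in s.
With the tool pointing down it reaches from about 300 to 1000 mm from the base axis. Payload 5.1 kg.
Tool frame: the origin (TCP) lies at the centre of the arm's flange, where the gripper is bolted on; the fingertips stand 190 mm ahead of it and the grasp point (between the pads) lies arm.grip_point_offset ahead of it (arm.grip_point_offset is the distance from the TCP to the grasp point, in mm); z points along the fingers, y is the direction in which the jaws open and shut (so a half turn about z gives the same grasp; the last joint's range is limited). The gripper opens to 95 mm and grips with 3 to 60 N. Pads are 20 mm wide; open, the fingers measure 119 mm over their backs; the gripper's body (75 mm by 180 mm) begins 59 mm behind the grasp point.
Start: joints at [-1.265, 0.124, 1.65, -0, 1.367, -0.083], TCP at [246.369, -601.489, 404.756] pointing down, gripper open.
Joint ranges: [-2.61, 2.61], [-1.02, 2.33], [0.03, 2.71], [-1.35, 4.49], [0.32, 2.68], [-2.91, 2.91]. Speed limits (rad/s): [2.57, 2.57, 3.14, 3.14, 3.14, 3.14].

INTERFACE

Orientations are given as a unit quaternion [w, x, y, z].
In Python, from rig import monitor, imaging, ticket, arm gives the robot as it stands.
- The arm moves only by the tool drive_tool, never from a script. Its argument "increments" is a list of rows, each a list of 2 entries, a list of its own where there are three numbers: the shift along the tool's x, y, z in cm, then the turn about the tool's z in rad. In form: [[[dx, dy, dz], twist], ...]. A call has 1 to 5 rows; each row is the pose to reach, as a shift and turn from the pose measured when the call began, along the tool's axes at that moment; what a row does not reach only later rows make up. A row lasts 1/10 s, in which the tool goes at most 50 mm and 8.59 degrees, less where a joint would pass 70% of its speed; a pose out of reach is approached as far as the arm can. A call with a gripper value outside its range is refused whole. "grip" is the closure, from 0 (fully open) to 1 (shut), set as the call begins (left out, the last holds). The fingers move at their own pace and stop on an object; "grip_force" is the grip in N (left out, the last holds). Time passes only in rows, so rows that repeat a pose let the fingers close. It gives the time, the measured TCP pose, the force and the opening at its end, in the units of the state.
- monitor.read_state(): the state, without advancing time (a new reading comes with each control period).
- imaging.snapshot(name): name is "scene" or "top" or "wrist"; returns a dict with "frame" (420x560x3 uint8, red, green, blue), "fov_y" (degrees; the focal length in pixels is half the picture's height over the tangent of half this angle, whatever the lens; pixels are square), "cx", "cy" (the principal point, pixels), "extrinsics" (4x4, takes a point from world to camera coordinates); the wrist camera has in their place "T_tool_cam" (4x4, takes a point from camera to tool coordinates, whose origin is the TCP and whose axes are the flange's). Camera axes: x right, y down, z forward; pixel columns grow to the right and rows downward; lengths in mm; the calibration is good to about 2 mm. The wrist camera is an equidistant fisheye: a pixel r from the principal point sees the ray r / f radians off the axis. A picture is of the moment at which its call begins: read the wrist's pose just before it. There is no depth.
- ticket.close_job(): hands the job in, once; it reports no verdict.
The state is a dict: "time": time; "qpos": joint angles; "qd": joint speeds; "effort": joint torques, N m; "tcp_pos": TCP position; "eef_rot": TCP orientation; "wrist_force": force on the tool from outside, world axes, zero at the start; "torque": the same for the moment, N m; "width": finger opening in mm.
Only numpy, scipy, OpenCV 4.12 (cv2) and the standard library are available. Lean on these libraries where they do the work, as an engineer would, in place of code of your own. Each camera call takes 0.05 s, during which the arm holds its last target. There are 200 camera calls.

TASK

The drill in the tailstock chuck of the cue lathe is only finger-tight. Take the toothed chuck key out of the tool block, put its pilot into the hole on top of the chuck, turn the key until its teeth mesh with the chuck's, press it fully home against its ejector spring, and only then tighten the chuck by turning the key about a quarter turn clockwise (seen from above). Finish while still gripping the key and pressing it fully home: do not let it go; leave the other key and the things on the bench where they are.

Things in the scene. Friction and masses are not known exactly. Their poses are not given: they have to be found in the camera images.
- key: The chuck key to use: plain steel T-handled key standing pilot down in one of the two holes of the tool block. Origin: lower end of the pilot; z up along the key. Pilot 9 mm dia, z 0 to 16 mm, end chamfered; the ejector pin (5 mm dia) stands out 8 mm below it. Gear z 16 to 28, shank 14 mm dia to z 66, square head to z 96. 0.17 to 0.35 kg
- key_head (a point): Middle of the key's square head (16 x 16 mm, 30 mm high, faces square to key x and y), 81 mm above the key's origin: the place to grip, pads on the two faces across key x. Axes as key. A crossbar 9 mm dia, 90 mm long passes through this point along key y
- key_face (a point): Centre of the underside of the key's gear, 16 mm above the key's origin; this face rests on the tool block at first. Axes as key. Gear 12 mm high, 24 mm dia over its 10 straight teeth (2 mm wide, 4.2 mm deep): one on the key's +x axis and one every 36 deg
- ejector (a joint): The key's ejector pin: 0 = fully out, grows to 0.0078 m as it is pushed into the pilot. Spring 4.5 N at 0, about 10 N at 0.007 m; it reads about 0.006 to 0.007 m when the key is pressed fully home
- keyhole (a point): Centre of the mouth of the chuck's key hole, in the flat top (26 x 36 mm) of the chuck's square-sided part, 151 mm above the bench. Axes as lathe. Hole vertical, 10.3 mm dia, mouth chamfered 1.5 mm, 17 mm deep. Home: the gear's underside on this flat. The ejector meets the hole's floor 7 mm before home; teeth out of mesh stop on the sleeve's teeth 6 mm before home
- lathe: Small grey bench lathe for cue repair, fixed, bed 600 mm long along its y, headstock towards +y, tailstock with drill chuck and handwheel towards -y; nothing on it over 190 mm above the bench. Origin on the bench below the key hole, z up, yaw near 0. The drill chuck's axis runs level along lathe y, 125 mm up, jaws towards +y
- sleeve (a joint): Turn of the drill chuck's toothed sleeve about the chuck's axis, rad; a key turned clockwise from above raises it (tightens) by 1 rad per 3 rad of key. Friction 0.2 N m (0.07 at the key). In mesh: yaw of key - yaw of lathe - 90 deg = 18 deg - 3 x value, plus any multiple of 36 deg, play about 4 deg either way
- sleeve_mark (a point): Point on the rim of the sleeve (64 mm dia, ribbed, on the +y side of the key hole, 13 mm from its axis), at the top when joint sleeve is 0; it moves with the sleeve, about 15 mm for a quarter turn of the key. Facing the hole the sleeve has 30 crown teeth, 1.6 mm wide, 4.4 mm long, 27.5 to 32 mm from the chuck's axis; one is at the top at value 0
- rack: Drilled hardwood tool block 60 x 220 x 36 mm, fixed, long along its y, origin under its centre; two key holes 13 mm dia at y = -65 and +65 mm, short drill shanks up to 24 mm high between them. Either key may stand in either hole
- lathe_key: The other T-handled key (for the headstock chuck), bystander in the other hole: plain steel, 8 mm square end, plain round shoulder without teeth, round head, crossbar 116 mm long at z 98 mm, top at z 112 mm; origin at its lower end
- glue: White glue bottle, 38 mm dia, 95 mm high, bystander; origin under its centre
- tip_jar: Low amber glass jar with steel lid, 60 mm dia, 55 mm high, bystander; origin under its centre
- chalk: Cube of cue chalk, 23 mm, bystander; origin under its centre

How it is judged (in metres and radians):
On the way, in this order (a step that is already met when the one before it is completed fails the run):
1. the key is pressed home in the chuck, teeth in mesh, before the chuck has been tightened (z of key_face in the frame of keyhole below 0.0025 m and horizontal distance between key_face and keyhole below 0.0025 m and distance of sleeve_mark from where it was at the start of the episode below 0.008 m), for 0.1 s.
2. the chuck's sleeve has been turned clockwise by the key (in the tightening sense), the key still home (z of key_face in the frame of keyhole below 0.0025 m and distance of sleeve_mark from where it was at the start of the episode above 0.01 m and value of joint sleeve above 0.25 rad), for 0.1 s.
At the end, for the whole second after the job is handed in: Key upright (0.1 rad) within 2.5 mm of the hole's centre, gear underside within 2.5 mm of the flat (home, in mesh), ejector pushed in over 4.5 mm, fingers still gripping the key; the sleeve's rim has moved 10 to 21 mm in all, in the tightening sense (a key turn of about 60 to 120 deg) (all of step 2 and horizontal distance between key_face and keyhole below 0.0025 m and angle between key's own z axis and vertical below 0.1 rad and value of joint ejector above 0.0045 m and contact force between the fingers and key above 3 N and distance of sleeve_mark from where it was at the start of the episode below 0.021 m); the arm keeps its last pose, push and grip.
It fails at once if the other key is disturbed (distance of lathe_key from where it was at the start of the episode above 0.015 m).
It fails at once if the glue bottle is disturbed (distance of glue from where it was at the start of the episode above 0.03 m).
It fails at once if the jar is disturbed (distance of tip_jar from where it was at the start of the episode above 0.03 m).
It fails at once if the chalk is disturbed (distance of chalk from where it was at the start of the episode above 0.03 m).
It also fails if it takes over 48 s, if anything falls off the work surface, if the arm or the gripper's body presses on something with over 40 N, if the wrist force passes 120 N, or if a joint passes its speed limit or range.

## Working session

There is one attempt and no reset: what is moved stays moved. The work goes in short steps, Python scripts to look and compute and a tool call to move; the robot and the scene stay as the last step left them, time stands still between calls to the robot, and variables do not carry over. Pictures are saved under pics/ and viewed, about 8 in all and at most 12, crops included, and the job is handed in when it is done.

Besides the shell and the picture viewer there is one more tool, called after ">>>" as name(argument=value, ...), one argument or row to a line, values as JSON. drive_tool: Moves the arm, as the interface text tells. Its arguments: {"type":"object","properties":{"increments":{"type":"array"},"grip":{"type":"number"},"grip_force":{"type":"number"}},"required":["increments"]}

```bash
ls; mkdir -p pics
cat > h.py <<'E'
import numpy as np, cv2, json
from rig import monitor, imaging, ticket, arm
from scipy.spatial.transform import Rotation as R
def Rt(q): return R.from_quat([q[1],q[2],q[3],q[0]]).as_matrix()
def snap(n,f):
    s=monitor.read_state(); d=imaging.snapshot(n)
    cv2.imwrite('pics/'+f+'.png',d['frame'][:,:,::-1])
    c={k:np.array(d[k]).tolist() for k in d if k!='frame'}
    c['p']=list(map(float,s['tcp_pos'])); c['q']=list(map(float,s['eef_rot'])); c['name']=n
    json.dump(c,open('pics/'+f+'.json','w')); return d['frame'],c
def load(f): return cv2.imread('pics/'+f+'.png')[:,:,::-1],json.load(open('pics/'+f+'.json'))
def ray(c,u,v):
    f=210/np.tan(np.radians(c['fov_y'])/2); x=(u-c['cx']); y=(v-c['cy'])
    if c['name']=='wrist':
        r=np.hypot(x,y); t=r/f; k=np.sin(t)/max(r,1e-9); d=np.array([x*k,y*k,np.cos(t)])
        T=np.array(c['T_tool_cam']); M=Rt(c['q'])
        return np.array(c['p'])+M@T[:3,3], M@T[:3,:3]@d
    E=np.array(c['extrinsics']); return -E[:3,:3].T@E[:3,3], E[:3,:3].T@np.array([x/f,y/f,1])
def plane(c,u,v,z):
    o,d=ray(c,u,v); return (o+d*(z-o[2])/d[2]).round(1)
def proj(c,P):
    f=210/np.tan(np.radians(c['fov_y'])/2); P=np.array(P,float)
    if c['name']=='wrist':
        T=np.array(c['T_tool_cam']); a=T[:3,:3].T@(Rt(c['q']).T@(P-np.array(c['p']))-T[:3,3])
        r=np.hypot(a[0],a[1]); t=np.arctan2(r,a[2]); return np.array([c['cx']+f*t*a[0]/r,c['cy']+f*t*a[1]/r])
    E=np.array(c['extrinsics']); a=E[:3,:3]@P+E[:3,3]; return np.array([c['cx']+f*a[0]/a[2],c['cy']+f*a[1]/a[2]])
E
python3 - <<'E'
from h import *
print(monitor.read_state(), arm.grip_point_offset)
ims=[]
for n in ['scene','top','wrist']:
    f,c=snap(n,n+'0'); ims.append(f[:,:,::-1]); print(n,c['fov_y'],c['cx'],c['cy'],c.get('T_tool_cam',c.get('extrinsics')))
a=np.zeros((600,800,3),np.uint8)
for i,im in enumerate(ims):
    r,cc=divmod(i,2); a[r*300:(r+1)*300,cc*400:(cc+1)*400]=cv2.resize(im,(400,300),interpolation=cv2.INTER_AREA)
cv2.imwrite('pics/all0.png',a)
E
```

```text
pics
{'time': 0.0, 'qpos': array([-1.26458420e+00,  1.24499320e-01,  1.65168061e+00, -2.05730664e-05,
        1.36750091e+00, -8.25899711e-02]), 'qd': array([-0.00032892, -0.00097779, -0.00042633, -0.00113383, -0.0013135 ,
       -0.00267436]), 'effort': array([-4.79581217e-05, -4.17597377e+01, -3.59936035e+01,  7.74613093e-02,
        4.91741253e-02, -1.75525524e-04]), 'tcp_pos': array([ 246.30270433, -601.25338009,  403.48648256]), 'eef_rot': array([-1.03644510e-03,  9.81162612e-01,  1.93180845e-01, -1.26507214e-04]), 'wrist_force': array([-0.35486164, -0.00643238,  0.2820933 ]), 'torque': array([ 0.03238854, -0.01556583,  0.00126714]), 'width': 95.11870191438865} 171.3
scene 44.071716983001025 280.2398221778424 208.45394640240428 [[0.7740945992630609, 0.6330587438547598, 0.0037653978268463715, -373.65496601903396], [0.48958374653438225, -0.594863560277304, -0.6375304696903262, -253.73236077188264], [-0.40135434035415474, 0.4953523710281839, -0.7704159409018206, 1320.3451354717843], [0.0, 0.0, 0.0, 1.0]]
top 48.32536425946301 275.51731143047084 210.80537743159718 [[-0.015267372267410534, -0.9998818981656309, 0.0017598479318238361, -88.58269993143266], [-0.9761447372240374, 0.014523636543299648, -0.21663452165195896, 581.3330100106538], [0.2165833773258309, -0.0050253061849973345, -0.9762511905057445, 1073.7406467468695], [0.0, 0.0, 0.0, 1.0]]
wrist 65.70646984690485 279.9549288535854 209.63579448056498 [[0.00017056329208304047, -0.9607271156698565, -0.27749482900558653, 78.54152246905534], [0.9999999836136804, 0.00014702928028929315, 0.00010561736599452203, -0.5833219529473022], [-6.066960240385909e-05, -0.2774948424729135, 0.9607271250048741, 19.702409497852457], [0.0, 0.0, 0.0, 1.0]]
```

View pics/all0.png

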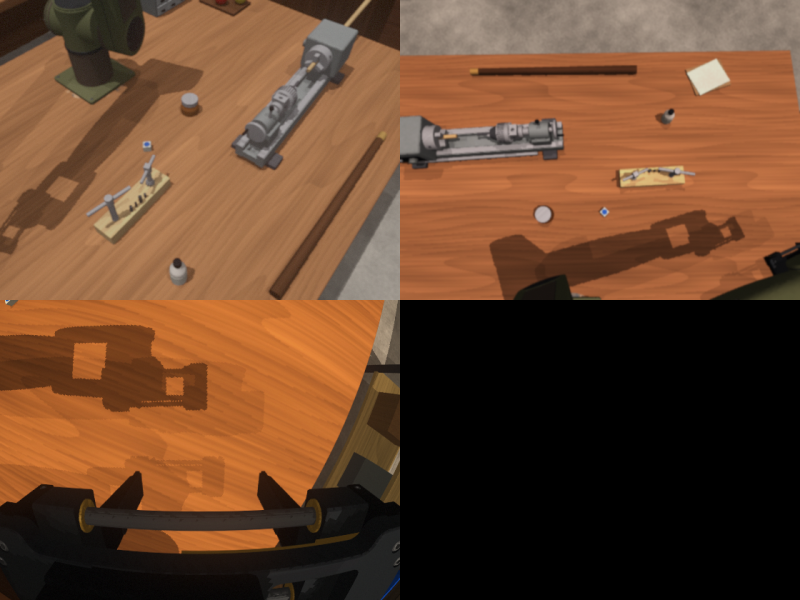

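Scene, top and wrist views: the tool block is at (130,200) in the scene tile and (650,175) in the top tile. The lathe is at upper left in the top tile, with the jar, chalk and glue around it. Next I'll view enlarged crops.

Run:
```python
from h import *
s,_=load('scene0'); t,_=load('top0')
a=np.zeros((600,800,3),np.uint8)
a[:,:400]=cv2.resize(s[205:355,125:225+0],(400,600),interpolation=cv2.INTER_CUBIC) 
a[:300,400:]=cv2.resize(t[220:280,290:420-0][:, :],(400,300),interpolation=cv2.INTER_CUBIC)
a[300:,400:]=cv2.resize(t[145:265-0,80:240],(400,300),interpolation=cv2.INTER_CUBIC)
a[:,:400]=cv2.resize(s[210:345,130:250],(400,600),interpolation=cv2.INTER_CUBIC)
cv2.imwrite('pics/c1.png',a[:,:,::-1])
```

```text
(no output)
```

View pics/c1.png

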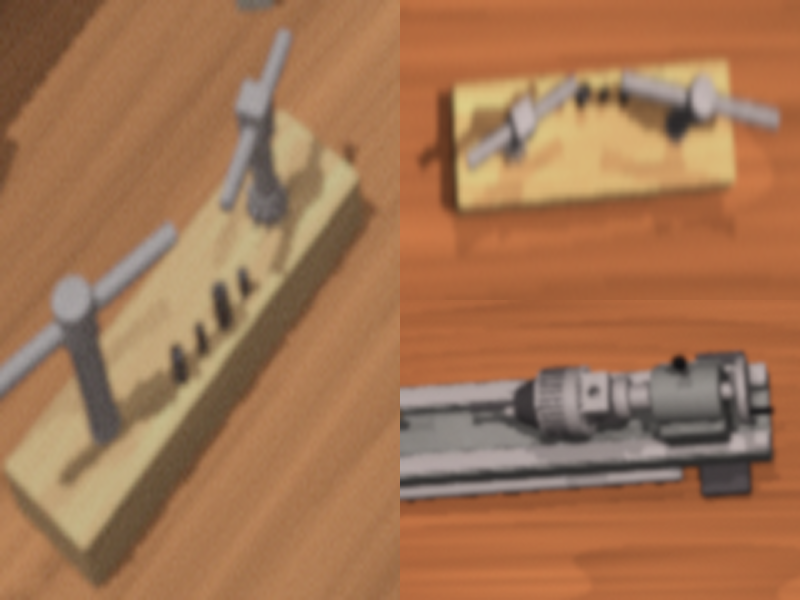

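Crop: the chuck key (square head, toothed) is the +y one, with its head at (523,118) in the upper-right tile. The other key is round-headed with a long bar. The keyhole is the dark dot at (592,391) in the lower tile.

Run:
```python
from h import *
_,t=load('top0'); _,s=load('scene0')
T=lambda x,y:(290+(x-400)/3.077,220+y/5)
L=lambda x,y:(80+(x-400)/2.5,145+(y-300)/2.5)
print('head',plane(t,*T(523,116),110),'scene',plane(s,130+255*.3,210+100*.225,112))
print('gear base scene',plane(s,130+266*.3,210+213*.225,38))
a,b=plane(t,*T(470,162),101),plane(t,*T(574,83),101); print('bar',a,b,(a+b)/2,np.degrees(np.arctan2(*(b-a)[1::-1])))
a,b=plane(s,130+226*.3,210+203*.225,101),plane(s,130+285*.3,210+35*.225,101); print('bar scene',a,b,(a+b)/2,np.degrees(np.arctan2(*(b-a)[1::-1])))
print('lathe_key head',plane(t,*T(703,97),132),plane(t,*T(622,80),118),plane(t,*T(780,120),118))
print('rack',[plane(t,*T(*p),36).tolist() for p in [(455,85),(460,210),(733,185),(727,62)]])
print('hole',plane(t,*L(592,391),151))
print('bed edge',plane(t,*L(400,488),20),plane(t,*L(680,475),20))
print(proj(s,[*plane(t,*L(592,391),151)[:2],151]))
q=monitor.read_state()['eef_rot'];print(Rt(q).round(3))
```

```text
head [ 491.7 -220.9  110. ] scene [ 488.7 -216.9  112. ]
gear base scene [ 490.7 -221.2   38. ]
bar [ 472.3 -181.4  101. ] [ 507.9 -261.1  101. ] [ 490.1  -221.25  101.  ] -65.93087715153926
bar scene [ 506.  -257.9  101. ] [ 471.  -176.7  101. ] [ 488.5 -217.3  101. ] 113.31770838675507
lathe_key head [ 495.1 -350.3  132. ] [ 506.  -294.1  118. ] [ 485.8 -410.   118. ]
rack [[518.9, -176.1, 36.0], [457.3, -178.2, 36.0], [466.3, -394.9, 36.0], [527.1, -394.5, 36.0]]
hole [633.  171.5 151. ]
bed edge [572.8 394.1  20. ] [582.  113.1  20. ]
[393.2828411  137.20853934]
[[ 0.925  0.379 -0.001]
 [ 0.379 -0.925  0.002]
 [ 0.    -0.002 -1.   ]]
```

>>> drive_tool(
  increments=[
    [[37, -26, 0], -1.6],
    [[37, -26, 0], -1.6],
    [[37, -26, 0], -1.6],
    [[37, -26, 0], -1.6],
    [[37, -26, 0], -1.6],
  ],
  grip=0,
)

```text
time: 0.65
tcp_pos: [381.6, -389.1, 404.2]
eef_rot: [-0.0, 0.841, 0.541, 0.0]
wrist_force: [1.0, 0.1, -0.0]
width: 95.2
```

>>> drive_tool(
  increments=[
    [[20, 2.8, 0], -0.85],
    [[20, 2.8, 0], -0.85],
    [[20, 2.8, 0], -0.85],
    [[20, 2.8, 0], -0.85],
    [[20, 2.8, 0], -0.85],
  ],
)

```text
time: 1.15
tcp_pos: [491.7, -214.3, 404.1]
eef_rot: [-0.001, 0.581, 0.814, 0.001]
wrist_force: [-0.4, -1.0, 0.5]
width: 95.0
```

>>> drive_tool(
  increments=[
    [[0, 0, 2], -0.11],
    [[0, 0, 4], -0.11],
    [[0, 0, 4], -0.11],
  ],
)

```text
time: 1.45
tcp_pos: [490.9, -213.4, 360.5]
eef_rot: [-0.004, 0.535, 0.845, 0.001]
wrist_force: [-0.4, 0.9, -0.1]
width: 95.0
```

Run:
```python
from h import *
f,c=snap('wrist','w1'); print(c['p'],c['q'],monitor.read_state()['qpos'].round(3))
print(proj(c,[490,-220,116]),proj(c,[490,-220,36]))
b=cv2.resize(f[:,:,::-1],(800,600)); cv2.imwrite('pics/w1b.png',b)
```

```text
[490.87543782885444, -213.37175516826827, 360.5066391806748] [-0.003793666655521623, 0.5353622750992805, 0.8446133352118019, 0.0010753958460056321] [-0.511 -0.098  1.947  0.003  1.298 -0.952]
[275.60556627 237.57443966] [276.73605333 208.56012106]
```

View pics/w1b.png

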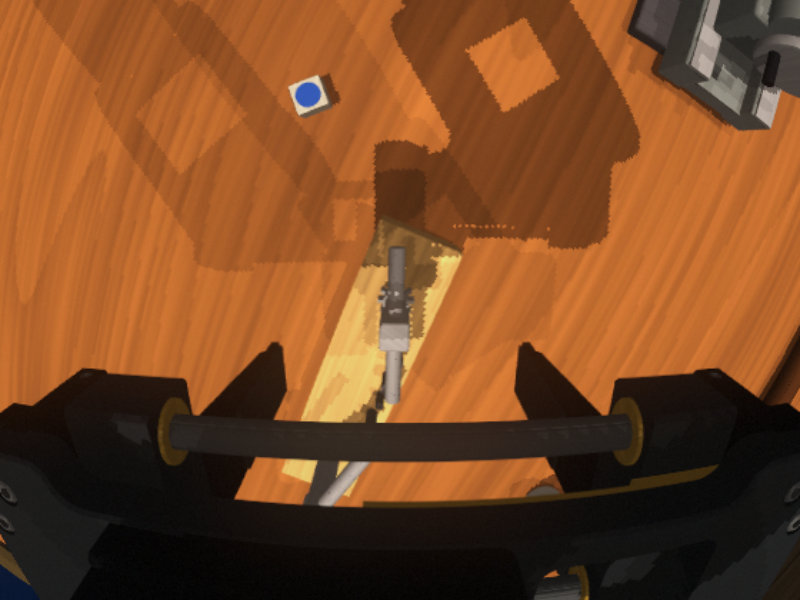

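Wrist view: square head top at about (394,336), crossbar from (398,248) to (393,403), nearly along the picture's vertical.

```bash
cat >> h.py <<'E'
def tool_delta(c,P,yaw=None):
    "shift in tool axes (cm) from TCP to world point P"
    return (Rt(c['q']).T@(np.array(P)-np.array(c['p']))/10).round(2)
def xyaw(c): M=Rt(c['q']); return np.degrees(np.arctan2(M[1,0],M[0,0]))
E
python3 - <<'E'
from h import *
_,c=load('w1'); k=.7
print(plane(c,394.5*k,336.5*k,116), plane(c,394.5*k,351*k,116))
a,b=plane(c,398*k,248*k,101),plane(c,393*k,403*k,101); print(a,b,(a+b)/2,np.degrees(np.arctan2(*(a-b)[1::-1])),xyaw(c))
P=(a+b)/2
for x in (plane(c,395*k,320*k,36),): print(x)
print(tool_delta(c,[*P[:2],272.3]))
E
```

```text
[ 489.7 -218.4  116. ] [ 493.1 -225.7  116. ]
[ 472.7 -178.1  101. ] [ 508.7 -261.6  101. ] [ 490.7  -219.85  101.  ] 113.32269670116986 115.26198230850467
[ 496.5 -234.4   36. ]
[-0.65 -0.27  8.82]
```

>>> drive_tool(
  increments=[
    [[-0.6, -0.2, 2], 0.034],
    [[-0.6, -0.2, 5], 0.034],
    [[-0.6, -0.2, 7.5], 0.034],
    [[-0.6, -0.2, 8.8], 0.034],
    [[-0.6, -0.2, 8.8], 0.034],
  ],
)

```text
time: 2.0
tcp_pos: [491.3, -219.7, 273.1]
eef_rot: [-0.004, 0.55, 0.835, 0.001]
wrist_force: [0.2, 0.4, 0.4]
width: 95.4
```

>>> drive_tool(
  increments=[
    [[0, 0, 0], 0],
    [[0, 0, 0], 0],
  ],
)

```text
time: 2.2
tcp_pos: [491.9, -220.2, 274.9]
eef_rot: [-0.003, 0.55, 0.835, 0.001]
wrist_force: [0.8, -0.3, 0.0]
width: 94.9
```

Run:
```python
from h import *
f,c=snap('wrist','w2'); print(c['p'],c['q'],xyaw(c))
print(tool_delta(c,[490.7,-219.9,272.3]),Rt(c['q'])[:,2])
```

```text
[491.8695343776498, -220.1608089123496, 274.92807659188543] [-0.0025037691581637827, 0.5501349509707908, 0.8350713109729542, 0.0010827974325684378] 113.24703012084994
[ 0.07 -0.1   0.26] [-0.00299028  0.00456325 -0.99998512]
```

>>> drive_tool(
  increments=[
    [[0, 0, 0.2], 0],
    [[0, 0, 0.2], 0],
    [[0, 0, 0.2], 0],
    [[0, 0, 0.2], 0],
    [[0, 0, 0.2], 0],
  ],
  grip=1,
  grip_force=45,
)

```text
time: 2.75
tcp_pos: [491.8, -220.1, 272.9]
eef_rot: [-0.002, 0.55, 0.835, 0.001]
wrist_force: [0.3, -0.7, -0.3]
width: 60.2
```

>>> drive_tool(
  increments=[
    [[0, 0, 0], 0],
    [[0, 0, 0], 0],
    [[0, 0, 0], 0],
  ],
)

```text
time: 3.05
tcp_pos: [491.8, -220.1, 272.8]
eef_rot: [-0.003, 0.55, 0.835, 0.001]
wrist_force: [-0.2, 0.1, -0.4]
width: 36.4
```

Run:
```python
from h import *
s=monitor.read_state(); print({k:np.round(s[k],3) for k in s})
```

```text
{'time': np.float64(3.05), 'qpos': array([-5.210e-01,  1.000e-03,  2.012e+00,  3.000e-03,  1.134e+00,
       -9.280e-01]), 'qd': array([ 0.   , -0.001, -0.   ,  0.   ,  0.002,  0.001]), 'effort': array([ 1.0000e-03, -3.2623e+01, -3.2552e+01,  2.6000e-02,  1.0300e-01,
        0.0000e+00]), 'tcp_pos': array([ 491.821, -220.057,  272.836]), 'eef_rot': array([-0.003,  0.55 ,  0.835,  0.001]), 'wrist_force': array([-0.184,  0.129, -0.444]), 'torque': array([-0.028, -0.116,  0.032]), 'width': np.float64(36.356)}
```

>>> drive_tool(
  increments=[
    [[0, 0, 0], 0],
    [[0, 0, 0], 0],
    [[0, 0, 0], 0],
    [[0, 0, 0], 0],
    [[0, 0, 0], 0],
  ],
)

```text
time: 3.55
tcp_pos: [491.8, -220.1, 272.8]
eef_rot: [-0.003, 0.55, 0.835, 0.001]
wrist_force: [-0.9, -0.4, -0.9]
width: 15.9
```

>>> drive_tool(
  increments=[
    [[0, 0, -1], 0],
    [[0, 0, -2.5], 0],
    [[0, 0, -5], 0],
    [[0, 0, -8], 0],
    [[0, 0, -11], 0],
  ],
)

```text
time: 4.05
tcp_pos: [491.9, -220.4, 384.7]
eef_rot: [-0.003, 0.55, 0.835, 0.001]
wrist_force: [0.1, -0.3, -2.5]
width: 15.6
```

>>> drive_tool(
  increments=[
    [[0, 0, -4], 0],
    [[3, 2.8, -7], 0],
    [[7, 6.5, -7], 0],
    [[11, 10, -7], -0.1],
    [[15, 14, -7], -0.2],
  ],
)

```text
time: 4.55
tcp_pos: [556.0, -39.7, 457.3]
eef_rot: [-0.001, 0.462, 0.887, 0.002]
wrist_force: [1.7, -0.6, -3.2]
width: 15.6
```

Run:
```python
from h import *
s=monitor.read_state(); c=dict(p=s['tcp_pos'],q=s['eef_rot']); print(c,xyaw(c)); print(tool_delta(c,[633,171.5,455]), s['wrist_force'],s['width'],s['qpos'])
```

```text
{'p': array([555.99356081, -39.69954119, 457.31071627]), 'q': array([-0.00122642,  0.46243053,  0.88665293,  0.00175838])} 124.91196586631732
[12.91 18.4   0.32] [ 1.67447871 -0.6491173  -3.24179143] 15.630082497037543 [-0.16834423 -0.10867732  1.7962683   0.00412792  1.45525595 -0.77814766]
```

>>> drive_tool(
  increments=[
    [[2.5, 3.7, 0], -0.03],
    [[5.5, 7.5, 0], -0.05],
    [[8.5, 11.5, 0], -0.05],
    [[11, 15.5, 0], -0.05],
    [[12.9, 18.4, 0], -0.05],
  ],
)

```text
time: 5.05
tcp_pos: [633.3, 174.2, 459.3]
eef_rot: [-0.001, 0.439, 0.898, 0.002]
wrist_force: [1.2, 0.3, -2.2]
width: 15.6
```

>>> drive_tool(
  increments=[
    [[0, 0, 0], 0],
    [[0, 0, 0], 0],
  ],
)

```text
time: 5.25
tcp_pos: [633.1, 175.1, 459.9]
eef_rot: [-0.001, 0.438, 0.899, 0.002]
wrist_force: [0.3, -0.2, -3.0]
width: 15.4
```

Run:
```python
from h import *
f,c=snap('wrist','w3'); f2,c2=snap('top','t3'); snap('scene','s3'); print(c['p'],c['q'],xyaw(c))
print(proj(c,[633,171.5,151]))
g=f[60:360,80:480]
cv2.imwrite('pics/w3b.png',cv2.resize(g,(800,600),interpolation=cv2.INTER_CUBIC)[:,:,::-1])
```

```text
[633.133589400422, 175.10503208070773, 459.94401706729934] [-0.0007458467104012381, 0.43848356465609994, 0.8987362035513022, 0.0022008328778986177] 127.98582530220911
[275.96831406 208.64574687]
```

View pics/w3b.png

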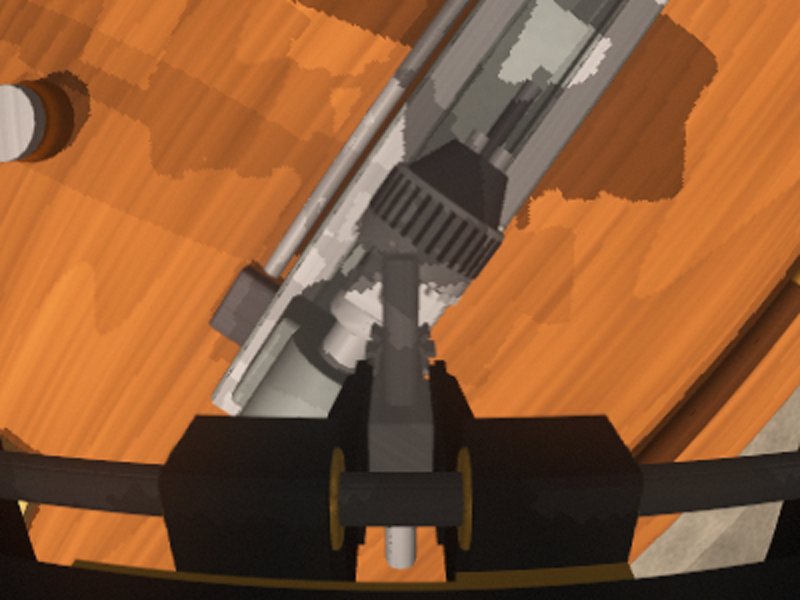

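Wrist view: the crossbar hides the hole, predicted at (392,297). The sleeve with its ribs is at (435,225), and the key gear shows either side of the bar at (375,345) and (432,345). I'll back off along tool −x so the hole comes clear.

>>> drive_tool(
  increments=[
    [[-3, 0, 0], 0],
    [[-6, 0, 0], 0],
    [[-6.5, 0, 0], 0],
    [[-6.5, 0, 0], 0],
    [[-6.5, 0, 0], 0],
  ],
)

```text
time: 5.9
tcp_pos: [672.4, 121.4, 459.7]
eef_rot: [-0.001, 0.44, 0.898, 0.002]
wrist_force: [-0.4, -0.2, -3.5]
width: 15.8
```

Run:
```python
from h import *
f,c=snap('wrist','w4'); snap('scene','s4'); print(c['p'],c['q'],xyaw(c))
print(proj(c,[633,171.5,151]))
f2,c2=load('s3'); p=proj(c2,[633,171.5,190]).astype(int); print(p)
a=np.zeros((600,800,3),np.uint8)
a[:,:400]=cv2.resize(f[40:280,190:350],(400,600),interpolation=cv2.INTER_CUBIC)
a[:,400:]=cv2.resize(f2[p[1]-75:p[1]+75,p[0]-50:p[0]+50],(400,600),interpolation=cv2.INTER_CUBIC)
cv2.imwrite('pics/w4b.png',a[:,:,::-1])
```

```text
[672.4116901427599, 121.39251561476233, 459.6676056069905] [-0.0009987268425560064, 0.440248256809118, 0.8978724844740288, 0.002340202055737881] 127.7607410828824
[277.8810596  136.50122031]
[396 122]
```

View pics/w4b.png

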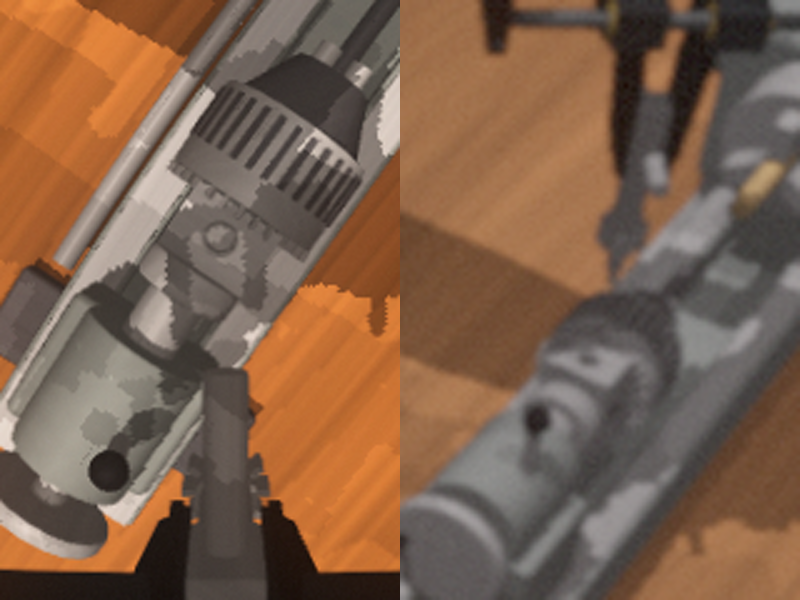

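Left (wrist): the keyhole is clear at (221,237), with the bar tip at (226,368) and gear edges at (193,480) and (262,480). Right (scene): the key hangs upright, with its lower tip near (613,282).

Run:
```python
from h import *
_,c=load('w4'); W=lambda x,y:(190+x*.4,40+y*.4)
H=plane(c,*W(221,237),151); print('hole',H)
Th=Rt(c['q']).T@(H-np.array(c['p'])); print('hole in tool',Th)
# key in tool: nominal
T=np.array(c['T_tool_cam'])
def toolplane(u,v,z):
    o,d=ray(c,u,v); M=Rt(c['q']); o=M.T@(o-np.array(c['p'])); d=M.T@d; return (o+d*(z-o[2])/d[2]).round(2)
print('bar tip top z',toolplane(*W(226,368),171.5-3),'gear L,R',toolplane(*W(187,480),230),toolplane(*W(267,480),230))
print('bar L/R near tip',toolplane(*W(203,385),169),toolplane(*W(248,385),169), 'far', toolplane(*W(207,550),169),toolplane(*W(247,550),169))
# lathe yaw: bed rail, sleeve edge, flat edges
for a,b,z in [((60,255),(185,75),30),((207,88),(362,178),157),((200,182),(312,250),157),((270,345),(398,165),40)]:
    A,B=plane(c,*W(*a),z),plane(c,*W(*b),z); print(np.degrees(np.arctan2(*(B-A)[1::-1])))
_,s=load('s3'); M=Rt(s['q'])
for k in (236.8+24,236.8+16,236.8,220): print(k,proj(s,np.array(s['p'])+M@[0,0,k]))
print('hole in scene',proj(s,H), 'seen', 346+(590-400)*.25, 47+357*.25)
```

```text
hole [632.4 173.  151. ]
hole in tool [ 64.11126519  -1.05613868 308.91518058]
bar tip top z [ 47.02   0.38 168.5 ] gear L,R [  2.17 -10.19 230.  ] [  2.17  11.85 230.  ]
bar L/R near tip [ 43.63  -3.96 169.  ] [ 43.63   4.53 169.  ] far [  9.46  -3.44 169.  ] [  9.45   4.64 169.  ]
92.3816344569097
7.986110522356768
6.577122589921488
93.31179493045528
260.8 [398.50354584 117.83662785]
252.8 [399.24097683 114.61840469]
236.8 [400.7437112  108.06032045]
220 [402.36288139 100.99409858]
hole in scene [393.41845936 136.68216625] seen 393.5 136.25
```

>>> drive_tool(
  increments=[
    [[2.5, -0.1, 0], 0],
    [[5, -0.15, 0], 0],
    [[6.28, -0.15, 0], 0],
    [[6.28, -0.15, 0], 0],
    [[6.28, -0.15, 0], 0],
  ],
)

```text
time: 6.5
tcp_pos: [632.5, 171.0, 460.2]
eef_rot: [-0.0, 0.439, 0.898, 0.002]
wrist_force: [-0.2, -0.7, -2.9]
width: 15.6
```

>>> drive_tool(
  increments=[
    [[0, 0, 0], 0],
    [[0, 0, 0], 0],
  ],
)

```text
time: 6.7
tcp_pos: [633.0, 170.4, 460.2]
eef_rot: [-0.0, 0.44, 0.898, 0.002]
wrist_force: [0.5, 0.0, -2.8]
width: 15.7
```

Run:
```python
from h import *
s=monitor.read_state(); c=dict(p=s['tcp_pos'],q=s['eef_rot']); M=Rt(c['q']); print(c,xyaw(c),M[:,2]); print('key face pos',c['p']+M@[1.3,.4,236.8], s['wrist_force'])
print('needed tool shift', M.T@(np.array([632.4,173,175])-c['p']-M@[1.3,.4,236.8]))
```

```text
{'p': array([632.9922921 , 170.40538265, 460.15817814]), 'q': array([-1.98865677e-04,  4.39644727e-01,  8.98169090e-01,  2.18175681e-03])} 127.83767848434013 [ 0.00156117  0.00409403 -0.9999904 ]
key face pos [632.8804243  172.64689066 223.36490728] [ 0.50575204  0.04546897 -2.81404481]
needed tool shift [ 0.46351183 -0.34390638 48.36513863]
```

>>> drive_tool(
  increments=[
    [[0.03, 0, 2], 0],
    [[0.03, 0, 4], 0],
    [[0.03, 0, 4.5], 0],
    [[0.03, 0, 4.5], 0],
  ],
)

```text
time: 7.1
tcp_pos: [633.0, 170.4, 413.7]
eef_rot: [-0.001, 0.44, 0.898, 0.001]
wrist_force: [-0.1, 0.4, -3.5]
width: 15.8
```

>>> drive_tool(
  increments=[
    [[0, 0, 0.3], 0],
    [[0, 0, 0.6], 0],
    [[0, 0, 0.8], 0],
    [[0, 0, 0.8], 0],
  ],
)

```text
time: 7.5
tcp_pos: [633.0, 170.4, 405.7]
eef_rot: [-0.001, 0.44, 0.898, 0.001]
wrist_force: [0.2, 0.4, -3.4]
width: 15.7
```

Run:
```python
from h import *
snap('top','t5')
f2,c=snap('scene','s5'); s=monitor.read_state(); print(s['tcp_pos'],s['wrist_force'],s['torque'],xyaw(c))
p=proj(c,[633,172,170]).astype(int); print(p)
g=f2[p[1]-45:p[1]+45,p[0]-60:p[0]+60]
cv2.imwrite('pics/s5b.png',cv2.resize(g,(800,600),interpolation=cv2.INTER_CUBIC)[:,:,::-1])
```

```text
[632.98437776 170.41316152 405.98380568] [ 0.41656809 -0.25648484 -3.21684578] [ 0.00955659 -0.18444377  0.00440223] 127.80467660632647
[395 129]
```

View pics/s5b.png

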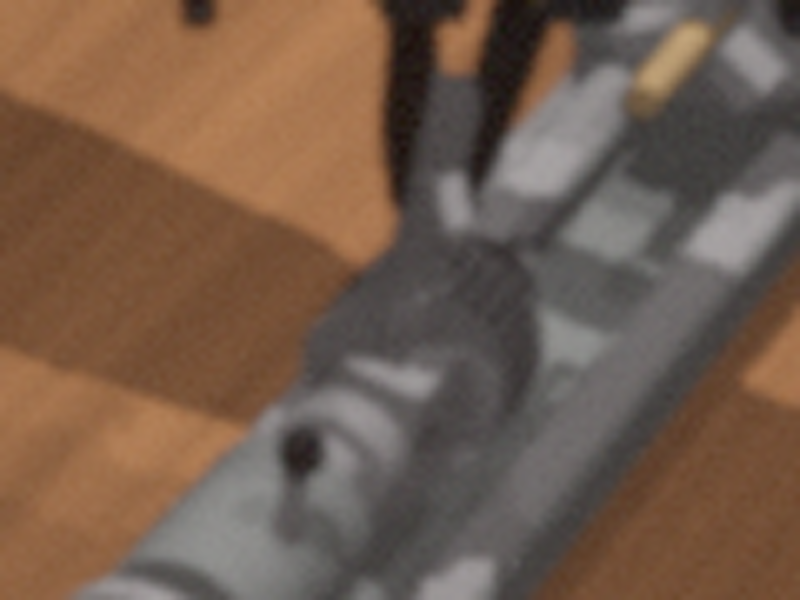

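Blurry, but the key is over the chuck. There's no contact force with the ejector about 6 mm below the mouth plane, so the ejector is in the hole. I'll descend slowly.

>>> drive_tool(
  increments=[
    [[0, 0, 0.2], 0],
    [[0, 0, 0.4], 0],
    [[0, 0, 0.5], 0],
    [[0, 0, 0.5], 0],
  ],
)

```text
time: 8.0
tcp_pos: [632.9, 170.5, 400.6]
eef_rot: [-0.001, 0.44, 0.898, 0.001]
wrist_force: [-0.0, -0.2, -2.7]
width: 16.0
```

>>> drive_tool(
  increments=[
    [[0, 0, 0.2], 0],
    [[0, 0, 0.4], 0],
    [[0, 0, 0.5], 0],
    [[0, 0, 0.5], 0],
  ],
)

```text
time: 8.4
tcp_pos: [632.8, 170.4, 395.2]
eef_rot: [-0.002, 0.44, 0.898, 0.001]
wrist_force: [-0.4, 0.5, -3.1]
width: 15.6
```

>>> drive_tool(
  increments=[
    [[0, 0, 0.1], 0],
    [[0, 0, 0.2], 0],
    [[0, 0, 0.3], 0],
    [[0, 0, 0.3], 0],
  ],
)

```text
time: 8.8
tcp_pos: [632.9, 170.5, 393.2]
eef_rot: [-0.001, 0.44, 0.898, 0.001]
wrist_force: [-1.0, -0.3, 2.5]
width: 15.3
```

>>> drive_tool(
  increments=[
    [[0, 0, 0.1], 0],
    [[0, 0, 0.2], 0],
    [[0, 0, 0.3], 0],
    [[0, 0, 0.3], 0],
  ],
)

```text
time: 9.2
tcp_pos: [632.9, 170.5, 390.5]
eef_rot: [-0.001, 0.44, 0.898, 0.002]
wrist_force: [-2.7, -0.6, 4.9]
width: 15.8
```

Passing the tooth-stop height with only spring force, so the teeth appear to be in mesh. Continuing.

>>> drive_tool(
  increments=[
    [[0, 0, 0.1], 0],
    [[0, 0, 0.2], 0],
    [[0, 0, 0.3], 0],
    [[0, 0, 0.3], 0],
  ],
)

```text
time: 9.6
tcp_pos: [632.9, 170.5, 388.1]
eef_rot: [-0.001, 0.44, 0.898, 0.002]
wrist_force: [-3.2, -0.4, 5.9]
width: 15.7
```

>>> drive_tool(
  increments=[
    [[0, 0, 0.1], 0],
    [[0, 0, 0.2], 0],
    [[0, 0, 0.2], 0],
    [[0, 0, 0.2], 0],
  ],
)

```text
time: 10.0
tcp_pos: [632.9, 170.5, 387.7]
eef_rot: [-0.001, 0.44, 0.898, 0.002]
wrist_force: [-5.2, -0.3, 9.9]
width: 15.7
```

>>> drive_tool(
  increments=[
    [[0.03, -0.04, 0.1], 0],
    [[0.03, -0.04, 0.25], 0],
    [[0.03, -0.04, 0.25], 0],
    [[0.03, -0.04, 0.25], 0],
  ],
)

```text
time: 10.4
tcp_pos: [632.5, 170.5, 387.7]
eef_rot: [0.0, 0.44, 0.898, 0.002]
wrist_force: [-4.8, -1.3, 10.9]
width: 15.4
```

Run:
```python
from h import *
s=monitor.read_state(); c=dict(p=s['tcp_pos'],q=s['eef_rot']); M=Rt(c['q']); print(c,xyaw(c),M[:,2],s['wrist_force'],s['torque'],'F tool',M.T@s['wrist_force'])
```

```text
{'p': array([632.52259562, 170.46273462, 387.74337416]), 'q': array([1.04682622e-05, 4.39844194e-01, 8.98071854e-01, 2.00753455e-03])} 127.81218678525036 [ 0.00178481  0.00359661 -0.99999194] [-4.77906246 -1.34315996 10.90458192] [-0.3395444   1.09196018  0.0252394 ] F tool [  1.88784443  -4.55959635 -10.91785455]
```

>>> drive_tool(
  increments=[
    [[0.03, -0.04, 0.28], 0.08],
    [[0.04, -0.06, 0.28], 0.18],
    [[0.05, -0.075, 0.28], 0.28],
    [[0.06, -0.09, 0.28], 0.38],
    [[0.065, -0.1, 0.28], 0.48],
  ],
)

```text
time: 10.9
tcp_pos: [631.4, 170.5, 387.7]
eef_rot: [-0.0, 0.642, 0.767, 0.003]
wrist_force: [-5.9, 0.4, 12.3]
width: 16.0
```

```bash
cat > st.py <<'E'
from h import *
s=monitor.read_state(); c=dict(p=s['tcp_pos'],q=s['eef_rot']); M=Rt(c['q']); print(s['tcp_pos'],xyaw(c),M[:,2].round(4),s['wrist_force'],s['torque'],'F tool',M.T@s['wrist_force'],s['width'],s['qpos'].round(2))
E
python3 st.py
```

```text
[631.41031133 170.49870531 387.70799984] 100.09569099346146 [ 0.0035  0.0042 -1.    ] [-5.88297193  0.37758619 12.3257378 ] [-0.16886009  1.29375269  0.13804994] F tool [  1.44630269  -5.67473597 -12.344283  ] 16.03559340271794 [0.18 0.14 1.66 0.   1.34 0.  ]
```

>>> drive_tool(
  increments=[
    [[0.01, -0.04, 0.28], 0.1],
    [[0.02, -0.06, 0.28], 0.2],
    [[0.03, -0.075, 0.28], 0.3],
    [[0.035, -0.09, 0.28], 0.4],
    [[0.04, -0.1, 0.28], 0.5],
  ],
)

```text
time: 11.4
tcp_pos: [630.3, 170.9, 387.7]
eef_rot: [-0.001, 0.813, 0.582, 0.003]
wrist_force: [-5.9, 0.2, 12.6]
width: 15.9
```

```bash
python3 st.py
```

```text
[630.34947622 170.93024796 387.74789418] 71.2405847067705 [ 0.0049  0.0048 -1.    ] [-5.87918093  0.20909885 12.60202543] [-0.22284281  1.30441831  0.08070375] F tool [ -1.61599113  -5.59537734 -12.62932542] 15.895186045695912 [0.18 0.14 1.66 0.   1.33 0.51]
```

>>> drive_tool(
  increments=[
    [[0.01, 0, 0.28], 0.1],
    [[0.02, -0.01, 0.28], 0.2],
    [[0.03, -0.02, 0.28], 0.3],
    [[0.04, -0.03, 0.28], 0.4],
    [[0.045, -0.03, 0.28], 0.5],
  ],
)

```text
time: 11.9
tcp_pos: [630.2, 171.3, 387.7]
eef_rot: [-0.001, 0.932, 0.361, 0.003]
wrist_force: [-6.4, -1.9, 12.8]
width: 15.3
```

```bash
python3 st.py
```

```text
[630.1846586  171.34222408 387.74055216] 42.383293216615385 [ 0.0058  0.004  -1.    ] [-6.43316505 -1.90200799 12.79746198] [-0.56095394  1.41996787  0.08446934] F tool [ -5.94407175  -2.91966809 -12.84218943] 15.291668705136326 [0.18 0.14 1.66 0.   1.33 1.01]
```

>>> drive_tool(
  increments=[
    [[0, 0, 0.3], 0.06],
    [[0, 0, 0.3], 0.06],
    [[0, 0, 0.3], 0.06],
    [[0, 0, 0.3], 0.06],
    [[0, 0, 0.3], 0.06],
  ],
)

```text
time: 12.4
tcp_pos: [630.1, 171.3, 387.7]
eef_rot: [-0.001, 0.943, 0.333, 0.004]
wrist_force: [-6.3, -2.9, 13.7]
width: 16.1
```

```bash
python3 st.py
python3 - <<'E'
from h import *
f,c=snap('wrist','w6'); f2,c2=snap('scene','s6')
p=proj(c2,[633,172,165]).astype(int); print(p)
a=np.zeros((600,800,3),np.uint8)
a[:,:400]=cv2.resize(f[80:320,200:360],(400,600),interpolation=cv2.INTER_CUBIC)
a[:,400:]=cv2.resize(f2[p[1]-60:p[1]+60,p[0]-40:p[0]+40],(400,600),interpolation=cv2.INTER_CUBIC)
cv2.imwrite('pics/w6b.png',a[:,:,::-1])
E
```

```text
[630.07612616 171.34981254 387.71093022] 38.95789989073476 [ 0.0065  0.0039 -1.    ] [-6.26262796 -2.88314366 13.72579359] [-0.38396752  1.66197893 -0.0144931 ] F tool [ -6.57942804  -1.68201942 -13.77724114] 16.090446226047916 [0.18 0.14 1.66 0.   1.33 1.07]
[394 131]
```

View pics/w6b.png

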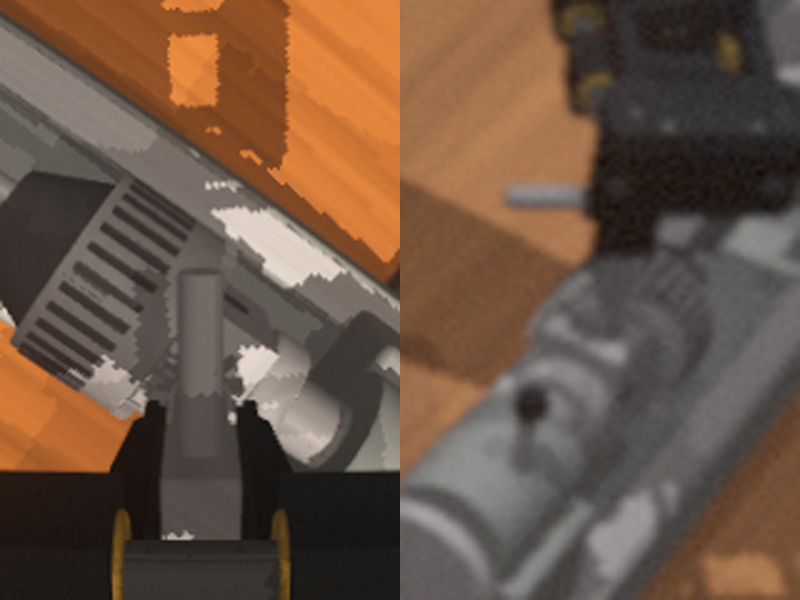

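Left (wrist): the key is meshed beside the sleeve. The bar tip is at (200,270), which is full pixel (280,188); before insertion it was (280,187), so the key hasn't slipped in the jaws. Right (scene): the gripper is upright over the chuck. The push is held, so I'm handing in.

```bash
python3 -c "
from h import *
print(ticket.close_job())
s=monitor.read_state();print(s['time'],s['tcp_pos'],s['wrist_force'],s['width'])"
```

```text
the job is handed in; nothing more can be done
None
the job is handed in; nothing more can be done
```

I took the toothed chuck key from the tool block, fitted it in the chuck and pressed it home. I then tightened the chuck by turning the key about 89° clockwise and handed in at about 12.5 s, still gripping and pressing. The hand-in gave no verdict.

**Last checks, just before hand-in:**
- **Home:** the arm stalled at flange height 387.7 mm, against 387.8 mm expected for home. The teeth would have stopped about 6 mm higher if out of mesh, and the height stayed constant through the turn.
- **Push:** about 17 N down after allowing for the key's weight, above the roughly 10 N the ejector spring needs.
- **Grip:** finger opening about 16 mm, matching the head. The crossbar sat at the same place in the wrist picture as before insertion, so the key had not slipped.
- **Upright:** tool tilt about 0.008 rad.
- **Sleeve:** the key turn implies about 15 to 16 mm of rim travel. I worked this out from the tool's rotation and did not measure the rim in a picture.

**Unsettled:**
- **Side force:** about 6 to 7 N at the end. Roughly 5 N of it was there before the turn began, and I did not get rid of it. I first took it for misalignment and shifted slightly. It is also about the size expected from the tooth reaction.
- **Scene pictures:** these were too blurred to confirm the fit by eye.
- **Bystanders:** I did not re-check the other key, glue, jar or chalk in a picture at the end. No unexpected contact force showed in the readings.

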